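# Knock the locating pin home and start the clamp screw

### The job

Take the mallet by its handle and knock the jig's spring pin fully home with a blow of the mallet, then stand the mallet back on the bench on its face. Next take the clamp screw's orange crank sleeve, turn the screw backward (anticlockwise seen from above) until you feel it drop into its thread, then turn it forward (clockwise) one full turn so that it is started. Finish while still gripping the sleeve, with the screw at rest, and leave the other things on the bench where they are; do not touch the pin with the gripper.

Things in the scene. Friction and masses are not known exactly. Their poses are not given: they have to be found in the camera images.
- jig: Fixed steel plate 150 x 300 x 16 mm with dark holes and slots. Origin under its centre on the bench, long side along its y. On x = 0 stand, at y = +85 mm, a grey threaded boss (52 mm across, top at 60 mm) with the clamp screw, and at y = -85 mm a brass bush (32 mm across, top at 40 mm) with the spring pin.
- pin (a joint): How far the spring pin is driven down, m: 0 proud, 0.014 fully home, head on the brass bush (0.0115 counts as home). Starts at 0 to 0.004. Friction of 7 N holds it where it is left. It must be struck, not eased down: the mallet meets it at 0.1 m/s or faster on a stroke begun 30 mm or more above and aimed 15 to 20 mm past first touch. Further blows may follow.
- pin_top (a point): Centre of the top of the pin's flat steel head (22 mm across, 6 mm thick); 60 mm above the bench when proud, 46 mm when home.
- mallet: Mallet, 0.3 to 0.55 kg, standing on a flat rubber face; origin at that face's centre. Head: upright cylinder, 50 mm across, 80 mm tall. Handle: wooden bar 22 mm wide (y), 28 mm tall, centred 40 mm up, running level along -x to 208 mm from the head's axis, green end. Grasp it from above 50 mm from the head's axis (balance point about 20 mm). It may pivot a little in the fingers under a blow.
- bolt_turn (a joint): Turn of the clamp screw, rad, growing clockwise seen from above (forward). At 0 the crank arm points along the jig's +y. Starts at -0.6 to 0.6. The drop comes after 0.4 to 2.6 rad of backward turning, different each time. Turned forward without the drop it binds within about half a turn; turned back over 2 rad past the drop it binds too. Takes about 0.05 to 0.1 N m.
- bolt_depth (a joint): How deep the screw sits, m, growing downward. Right-hand thread, 6 mm a turn. At the start 0.0005 to 0.003; rises to about 0 as it is turned backward, then drops 6 mm by its own weight (6 N) to 0.006, less 0.001 per rad turned back beyond the drop. From the drop, one full turn forward brings it to about 0.012. It cannot be lifted out.
- bolt_top (a point): Centre of the top of the screw's dark hub (38 mm across), on the screw's vertical axis; 102 mm above the bench at depth 0. A blue arm 12 mm thick, its top 4 mm below the hub's top, carries the sleeve 50 mm from the axis.
- sleeve_mid (a point): Middle of the orange crank sleeve: upright round grip 24 mm across, 56 mm tall, 142 mm above the bench at depth 0. It spins freely on its pin 50 mm from the screw's axis, so a hand need not turn as it circles. It also floats 16 mm up and down on the pin against a light spring (300 N/m), so a hand circling at constant height lets the screw rise and drop.
- sleeve: The same sleeve; origin at the centre of its lower end.
- spare_bolt: Bystander, not to be moved: loose hex bolt standing on its head, 24 mm across, 56 mm tall.
- nut_plate: Bystander, not to be moved: loose flat steel plate with two holes, 80 x 50 x 12 mm.
- washer: Bystander, not to be moved: loose steel washer, 40 mm across, 6 mm thick.
- oil_bottle: Bystander, not to be moved: white plastic bottle with red cap, 52 mm across, 130 mm tall.
- driver: Bystander, not to be moved: screwdriver with a wooden handle, lying flat.
- tray: Bystander, not to be moved: grey open plastic tray, 160 x 120 x 40 mm.
- tin: Bystander, not to be moved: plain pale can, 70 mm across, 80 mm tall.
There are look-alikes about, which are no part of the job. Several things look just like the mallet: the one meant starts farthest from the robot's base.

How it is judged:
On the way, in this order (a step that is already met when the one before it is completed fails the run):
1. the held mallet strikes the pin downward (contact force between mallet and pin above 1 N and velocity of joint pin above 0.03 m/s and contact force between the fingers and mallet above 1 N).
2. the pin is home (value of joint pin above 0.0115 m), for 0.1 s.
3. the mallet stands on the bench again, released (height (world z) of mallet below 0.008 m and angle between mallet's own z axis and vertical below 0.15 rad and contact force between the fingers and mallet below 0.1 N and linear speed of mallet below 0.03 m/s), for 0.2 s.
4. the screw has dropped into its thread (value of joint bolt_depth between 0.0045 and 0.0075 m and value of joint bolt_turn below -0.8 rad), for 0.05 s.
At the end, for the whole second after the job is handed in: The screw has been turned on one turn from the drop (depth 10.2 to 13.8 mm, about a quarter turn either way) and is still (under 0.2 rad/s), the fingers grip the sleeve (over 2 N), the pin is home (11.5 mm or more of 14), and the mallet stands released on its face on the bench (tilt under 0.15 rad) (all of step 3 and value of joint bolt_depth between 0.0102 and 0.0138 m and velocity of joint bolt_turn between -0.2 and 0.2 rad/s and contact force between the fingers and sleeve above 2 N and value of joint pin above 0.0115 m); the arm keeps its last pose, push and grip.
It fails at once if the gripper or arm touches the pin (contact force between any of the fingers, the arm and pin above 1 N).
It fails at once if a bystander is moved over 30 mm (distance of any of spare_bolt, nut_plate, washer, oil_bottle, driver, tray, tin from where it was at the start of the episode above 0.03 m).
It also fails if it takes over 72 s, if anything falls off the work surface, if the arm or the gripper's body presses on something with over 40 N, if the wrist force passes 120 N, or if a joint passes its speed limit or range.

### The arm

A 6-joint arm with a two-finger parallel gripper is mounted at the origin on the work surface. World frame = base frame: x ahead of the robot, y to its left, z up, the work surface at z = 0. Lengths are in m, angles in rad, forces in N, time in s.
With the tool pointing down it reaches from about 0.225 to 0.875 m from the base axis. Payload 3.4 kg.
Tool frame: the origin (TCP) lies at the very end of the fingers, on their centre line; the grasp point (between the pads) lies manip.pinch_z behind it (manip.pinch_z is the distance from the TCP to the grasp point, in m); z points along the fingers, y is the direction in which the jaws open and shut (so a half turn about z gives the same grasp; the last joint's range is limited). The gripper opens to 85 mm and grips with 20 to 120 N. Pads are 22 mm wide; open, the fingers measure 114 mm over their backs; the gripper's body (76 mm by 85 mm) begins 54 mm behind the grasp point. The pads swing forward as they close: fully open they stand 13 mm farther back than shut.
Start: joints at [1.185, 0.276, 1.505, -0, 1.361, -0.121], TCP at [0.151, 0.555, 0.231] pointing down, gripper open.
Joint ranges: [-2.89, 2.89], [-0.75, 2.08], [0.22, 2.7], [-1.18, 4.32], [0.11, 2.71], [-2.7, 2.7]. Speed limits (rad/s): [2.57, 2.57, 3.14, 3.14, 3.14, 3.14].

### API

Orientations are given as a unit quaternion [w, x, y, z].
In Python, from rig import manip, imaging, workorder gives the robot as it stands.
- The arm moves only by the tool apply_moves, never from a script. Its argument "moves" is one flat list of numbers, 7 for each row, row after row: the finger opening in m, from 0 to 0.0854, then the shift along the tool's x, y, z in m, then the turn, a rotation vector about the tool's x, y, z in rad. In form: [jaw, tx, ty, tz, rx, ry, rz, jaw, tx, ty, tz, rx, ry, rz, ...]. A call has exactly 8 rows; each row shifts and turns the pose as measured when the row begins, along the tool's axes as they then stand; what a row does not reach is not made up. A row lasts 1/12 s, in which the tool goes at most 41.7 mm and 7.16 degrees, less where a joint would pass 70% of its speed; a pose out of reach is approached as far as the arm can. A call with a gripper value outside its range is refused whole. The fingers move at their own pace and stop on an object; "newtons" is the grip in N (left out, the last holds). Time passes only in rows, so rows that do not move let the fingers close, or fill a call up. It gives the time, the measured TCP pose, the force and the opening at its end, in the units of the state.
- manip.get_state(): the state, without advancing time (a new reading comes with each control period).
- imaging.get_image(name): name is "scene" or "top" or "wrist"; returns a dict with "image" (400x640x3 uint8, red, green, blue), "range_z" (400x640 float32, m along the optical axis (not along the pixel's ray), 0 where there is no reading), "fx", "fy", "cx", "cy" (pixels), "k1" (the pictures are not rectified: a ray, as slopes to the right and down, at radius r is drawn at 1 + k1 r^2 times it, then the intrinsics apply), "R" (3x3) and "t" (3): a world point X has camera coordinates R X + t. Camera axes: x right, y down, z forward; pixel columns grow to the right and rows downward; lengths in m; the calibration is good to about 2 mm. A picture is of the moment at which its call begins.
- workorder.sign_off(): hands the job in, once; it reports no verdict.
The state is a dict: "clock": time; "qpos": joint angles; "qd": joint speeds; "effort": joint torques, N m; "position": TCP position; "ee_rot": TCP orientation; "contact_force": force on the tool from outside, world axes, zero at the start; "moment": the same for the moment, N m; "width": finger opening in m.
Only numpy, scipy, OpenCV 4.12 (cv2) and the standard library are available. Lean on these libraries where they do the work, as an engineer would, in place of code of your own. Each camera call takes 0.05 s, during which the arm holds its last target.

## Working session

There is one attempt and no reset: what is moved stays moved. The work goes in short steps, Python scripts to look and compute and a tool call to move; the robot and the scene stay as the last step left them, time stands still between calls to the robot, and variables do not carry over. Pictures are saved under pics/ and viewed, and the job is handed in when it is done.

Besides the shell and the picture viewer there is one more tool, called after ">>>" as name(argument=value, ...), one argument or row to a line, values as JSON. apply_moves: Moves the arm, as the interface text tells. Its arguments: {"type":"object","properties":{"moves":{"type":"array"},"newtons":{"type":"number"}},"required":["moves"]}

```bash
ls; mkdir -p pics; python3 - <<'E'
from rig import manip, imaging
import cv2
print(manip.get_state(), manip.pinch_z)
for n in ["scene","top","wrist"]:
    d=imaging.get_image(n); cv2.imwrite(f"pics/{n}0.png",d["image"][:,:,::-1])
    print(n,d["fx"],d["fy"],d["cx"],d["cy"],d["k1"],d["R"],d["t"])
E
```

```text
pics
{'clock': 0.0, 'qpos': array([ 1.18502004e+00,  2.76636479e-01,  1.50616706e+00, -2.01585182e-06,
        1.36070335e+00, -1.20981704e-01]), 'qd': array([ 2.66556727e-03, -5.01604888e-04, -3.25893414e-04,  1.83214233e-03,
       -4.97420655e-04,  7.01013311e-05]), 'effort': array([ 1.70202304e-03, -4.16760743e+01, -2.45807862e+01,  2.57618797e-05,
        1.09243824e-02, -9.48351158e-06]), 'position': array([0.1502736 , 0.55445309, 0.23040255]), 'ee_rot': array([-2.38972809e-04,  1.32010559e-01,  9.91247848e-01, -9.26804855e-04]), 'contact_force': array([-0.08746641,  0.17766157, -0.05390869]), 'moment': array([ 0.0256092 , -0.02138087, -0.0134304 ]), 'width': 0.08568308155596978} 0.0187
scene 465.81189050982556 465.81189050982556 318.4333713960045 202.89800064215072 0.018908058039768073 [[ 0.73248056  0.68078431 -0.0022263 ]
 [ 0.52437443 -0.56627301 -0.63589805]
 [-0.43417011  0.46461555 -0.77176986]] [-0.3756491  -0.20969293  1.53008141]
top 375.401414685204 375.401414685204 323.1599536093697 199.89478554743027 -0.08858737255963868 [[-0.02737805 -0.99956336  0.01111489]
 [-0.98743067  0.02531091 -0.15601292]
 [ 0.15566347 -0.01524652 -0.98769248]] [0.01981342 0.53458064 1.16412106]
wrist 340.49969817829754 340.49969817829754 318.0427568292317 199.73231879005672 -0.0018279445838870144 [[ 2.62551951e-01  9.64917530e-01 -7.96179523e-04]
 [ 9.31200493e-01 -2.53161230e-01  2.62249946e-01]
 [ 2.52848008e-01 -6.95956378e-02 -9.64999654e-01]] [-0.57532893 -0.032937    0.37764177]
```

View pics/scene0.png

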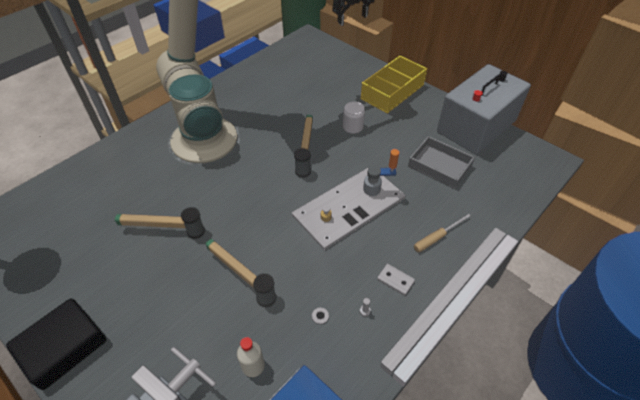

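View pics/top0.png

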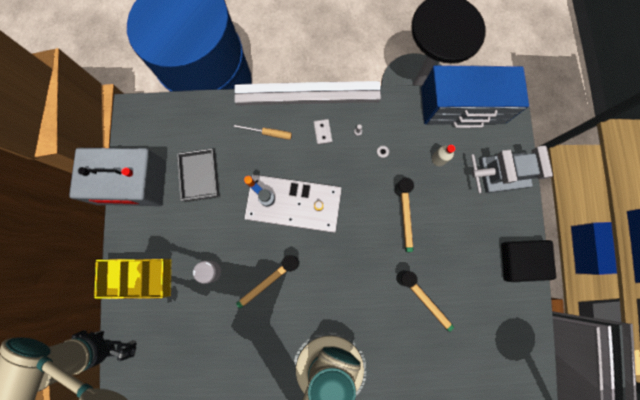

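View pics/wrist0.png

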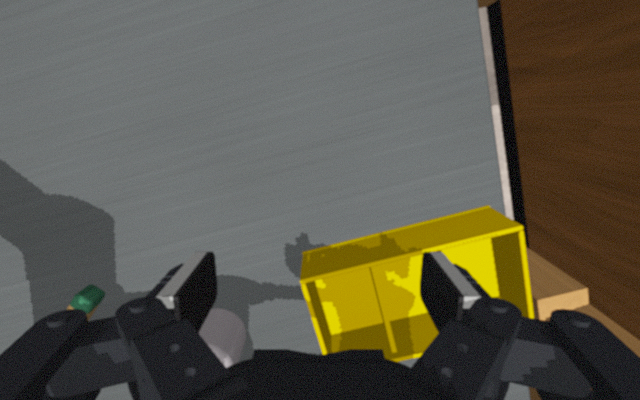

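The top view shows three mallets with heads at about (404,185), (407,278) and (290,262). The one at (404,185) is farthest from the base, which sits near (330,370). The jig is at (293,204), the pin near (319,205), the screw hub near (266,197) and the sleeve near (249,181).

```bash
cat > h.py <<'E'
import numpy as np, cv2
from rig import manip, imaging
class Cam:
    def __init__(s,name):
        d=imaging.get_image(name); s.d=d; s.im=d["image"]; s.z=d["range_z"]
        s.K=np.array([[d["fx"],0,d["cx"]],[0,d["fy"],d["cy"]],[0,0,1.]]); s.dist=np.array([d["k1"],0,0,0.])
        s.R=np.array(d["R"]); s.t=np.array(d["t"]); s.c=-s.R.T@s.t
        s.hsv=cv2.cvtColor(s.im,cv2.COLOR_RGB2HSV)
    def ray(s,uv):
        n=cv2.undistortPoints(np.array(uv,float).reshape(-1,1,2),s.K,s.dist).reshape(-1,2)
        return np.c_[n,np.ones(len(n))]@s.R   # world dirs with cam z=1
    def plane(s,uv,h):
        r=s.ray(uv); return s.c+r*((h-s.c[2])/r[:,2])[:,None]
    def depthpts(s,mask):
        v,u=np.nonzero(mask&(s.z>0)); return s.c+s.ray(np.c_[u,v])*s.z[v,u][:,None]
    def proj(s,X):
        X=np.array(X,float).reshape(-1,3); rv=cv2.Rodrigues(s.R)[0]
        return cv2.projectPoints(X,rv,s.t,s.K,s.dist)[0].reshape(-1,2)
    def crop(s,fn,u0,v0,u1,v1,k):
        cv2.imwrite(fn,cv2.resize(s.im[v0:v1,u0:u1,::-1],None,fx=k,fy=k,interpolation=cv2.INTER_CUBIC))
def blobs(mask,mn=15):
    n,l,st,c=cv2.connectedComponentsWithStats(mask.astype(np.uint8))
    return [(i,st[i],c[i]) for i in range(1,n) if st[i,4]>=mn],l
E
cat > m1.py <<'E'
from h import *
for n in ["top","scene"]:
    c=Cam(n); H,S,V=[c.hsv[...,i].astype(int) for i in range(3)]
    print(n)
    for nm,m in [("orange",(H>4)&(H<14)&(S>170)&(V>120)),("wood",(H>10)&(H<22)&(S>80)&(V>110)),("green",(H>60)&(H<85)&(S>120)),("blue",(H>100)&(H<115)&(S>150)),("brass",(H>15)&(H<28)&(S>90)&(V>150)),("dark",(V<50))]:
        b,l=blobs(m)
        for i,st,ce in b:
            p=c.depthpts(l==i)
            if len(p) and np.hypot(*p[:,:2].mean(0))<1.1 and p[:,2].mean()>-.02: print(nm,st,ce.round(1),p.mean(0).round(3),"z",np.percentile(p[:,2],[5,95]).round(3))
c=Cam("top"); c.crop("pics/t1.png",230,120,430,270,4)
c=Cam("scene"); c.crop("pics/s1.png",190,130,420,310,3)
E
python3 m1.py
```

```text
top
wood [262 128  30  12 226] [276.5 133.1] [0.77  0.156 0.021] z [0.003 0.028]
wood [244 175   9  11  65] [247.9 180. ] [0.582 0.227 0.154] z [0.028 0.171]
wood [402 193  11  54 391] [407.  219.4] [ 0.464 -0.26   0.05 ] z [0.002 0.057]
wood [314 204   9   7  20] [317. 208.] [0.51  0.026 0.035] z [0.016 0.042]
wood [240 266  46  39 353] [262.7 285. ] [0.272 0.2   0.053] z [0.049 0.057]
wood [411 284  40  45 422] [430.7 305.7] [ 0.192 -0.32   0.05 ] z [0.027 0.058]
green [406 248   7   4  25] [408.9 249.3] [ 0.369 -0.26   0.052] z [0.047 0.056]
green [237 302   5   6  16] [238.8 304.8] [0.214 0.274 0.054] z [0.05  0.057]
green [448 326   5   5  15] [450.3 328.1] [ 0.122 -0.377  0.053] z [0.05  0.055]
blue [ 422   65  107   58 4129] [473.3  87.5] [ 0.865 -0.476  0.151] z [0.076 0.163]
blue [252 184   9   9  45] [256.3 188.1] [0.569 0.212 0.095] z [0.092 0.098]
brass [262 128  29  11 186] [276.3 133. ] [0.77  0.157 0.023] z [0.018 0.028]
brass [246 178   5   5  21] [248. 180.] [0.579 0.224 0.167] z [0.164 0.172]
brass [402 193  11  54 356] [407.  219.6] [ 0.463 -0.259  0.052] z [0.048 
[... 3348 characters left out ...]
24  21 104] [497.5  78.3] [0.625 0.693 0.175] z [0.157 0.187]
dark [202 125  17  11  34] [210.7 131.2] [ 0.091 -0.021  0.102] z [0.091 0.115]
dark [294 149  17  14 150] [302.  155.6] [0.347 0.108 0.078] z [0.067 0.084]
dark [296 170  15   7  31] [304.4 174.1] [0.357 0.105 0.01 ] z [0.005 0.018]
dark [182 208  23  31 299] [192.8 221.6] [ 0.292 -0.253  0.058] z [0.006 0.083]
dark [255 286  18   8  53] [264.1 290.3] [ 0.59  -0.269  0.075] z [0.066 0.082]
dark [260 295  16  12  34] [269.6 302.5] [ 0.594 -0.263  0.011] z [0.008 0.014]
dark [   7  299  100   91 4965] [ 55.6 344.2] [ 0.34  -0.663  0.053] z [0.018 0.063]
dark [317 313   6   5  16] [319.8 314.9] [ 0.705 -0.202  0.006] z [0.004 0.01 ]
```

View pics/t1.png

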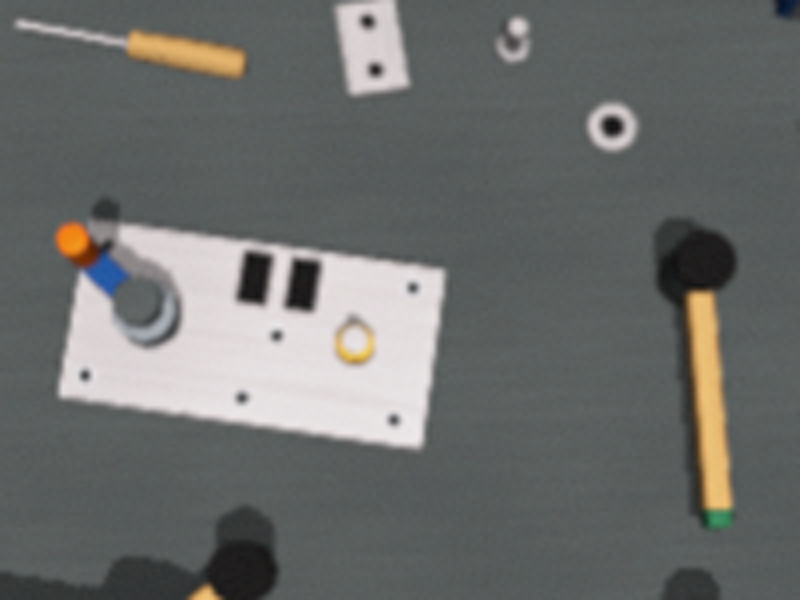

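View pics/s1.png

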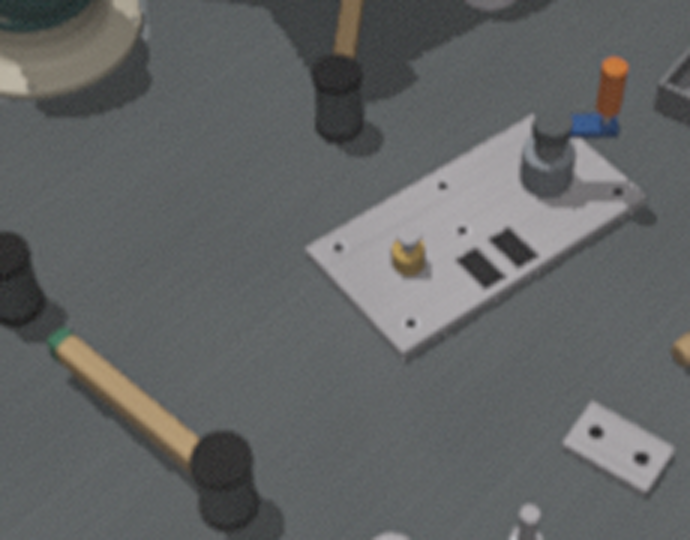

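```bash
cat > m2.py <<'E'
from h import *
for n in ["top","scene"]:
    c=Cam(n); H,S,V=[c.hsv[...,i].astype(int) for i in range(3)]
    m=(S<45)&(V>125)
    b,l=blobs(cv2.morphologyEx(m.astype(np.uint8),cv2.MORPH_CLOSE,np.ones((3,3))),800)
    for i,st,ce in b:
        P=c.depthpts(l==i)
        if len(P)==0 or np.hypot(*(P.mean(0)[:2]-[.53,.105]))>.06: continue
        cs=max(cv2.findContours((l==i).astype(np.uint8),0,2)[0],key=len).reshape(-1,2)
        X=c.plane(cs,.016)[:,:2].astype(np.float32)
        r=cv2.minAreaRect(X); print(n,"jig",r); print(cv2.boxPoints(r))
    def rep(nm,uv,h): print(n,nm,c.plane([uv],h)[0].round(4))
    if n=="top":
        rep("sleevetop",(248.2,180.2),.168); rep("hub",(264.5,195),.10);rep("pin",(318.7,204.7),.058);rep("head",(406.2,185),.08)
        rep("jut",(410,250.5),.054)
    else:
        rep("sleevetop",(190+613/3,130+67/3),.168); rep("hub",(190+551/3,130+130/3),.10);rep("pin",(190+409/3,130+240/3),.058);rep("head",(190+222/3,130+460/3),.08)
    # top disc of mallet head by height
    v,u=np.mgrid[:400,:640]; P=c.c+c.ray(np.c_[u.ravel(),v.ravel()])*c.z.ravel()[:,None]
    for nm,ctr,rad,lo,hi in [("head",(.58,-.255),.05,.07,.1),("pinhead",(.515,.022),.03,.05,.07),("hub",(.55,.19),.03,.09,.112),("sleeve",(.58,.222),.03,.155,.19),("handle",(.46,-.26),.12,.045,.062),("boss",(.55,.19),.05,.05,.066),("arm",(.565,.207),.02,.085,.105)]:
        k=(np.hypot(P[:,0]-ctr[0],P[:,1]-ctr[1])<rad)&(P[:,2]>lo)&(P[:,2]<hi)
        Q=P[k]
        if len(Q)>3:
            (cx,cy),r=cv2.minEnclosingCircle(Q[:,:2].astype(np.float32))
            print(n,nm,len(Q),"mean",Q.mean(0).round(4),"circ",round(cx,4),round(cy,4),round(r,4))
            if nm=="handle":
                print("  line",cv2.fitLine(Q[:,:2].astype(np.float32),cv2.DIST_L2,0,.01,.01).ravel())
E
python3 m2.py
```

```text
top jig ((0.5321704745292664, 0.10563063621520996), (0.3026328682899475, 0.15257835388183594), 80.37556457519531)
[[ 0.4316566  -0.03080126]
 [ 0.5820874  -0.05631072]
 [ 0.63268435  0.24206254]
 [ 0.48225355  0.267572  ]]
top sleevetop [0.5784 0.2234 0.168 ]
top hub [0.5455 0.1858 0.1   ]
top pin [0.5174 0.0204 0.058 ]
top head [ 0.5697 -0.2567  0.08  ]
top jut [ 0.3651 -0.2625  0.054 ]
top head 192 mean [ 0.5714 -0.2544  0.0797] circ 0.5725 -0.2551 0.0251
top pinhead 37 mean [0.5191 0.0209 0.0598] circ 0.5195 0.021 0.0108
top hub 154 mean [0.5509 0.1917 0.0985] circ 0.5535 0.1925 0.0254
top sleeve 57 mean [0.5813 0.2243 0.166 ] circ 0.5821 0.2246 0.012
top handle 438 mean [ 0.4588 -0.2568  0.0531] circ 0.4695 -0.2514 0.1077
  line [ 0.9990606   0.04333624  0.4588045  -0.25684956]
top boss 86 mean [0.5397 0.1813 0.0596] circ 0.5476 0.1877 0.0257
top arm 91 mean [0.5655 0.2063 0.0966] circ 0.5654 0.2069 0.0199
scene jig ((0.5333108901977539, 0.09634889662265778), (0.28391286730766296, 0.15158472955226898), 80.4795150756836)
[[ 0.4350828  -0.03111624]
 [ 0.5845797  -0.05618838]
 [ 0.631539    0.22381404]
 [ 0.48204207  0.24888617]]
scene sleevetop [0.5848 0.222  0.168 ]
scene hub [0.557  0.1781 0.1   ]
scene pin [0.526  0.0176 0.058 ]
scene head [ 0.5786 -0.2586  0.08  ]
scene head 338 mean [ 0.5761 -0.2586  0.0806] circ 0.5741 -0.257 0.0258
scene pinhead 48 mean [0.5211 0.0206 0.0598] circ 0.5217 0.0204 0.0123
scene hub 168 mean [0.5547 0.1887 0.0995] circ 0.5541 0.1925 0.0252
scene sleeve 72 mean [0.5853 0.2212 0.1656] circ 0.5841 0.2238 0.0131
scene handle 554 mean [ 0.4572 -0.2622  0.0541] circ 0.471 -0.2703 0.1069
  line [ 0.9999685   0.00793389  0.45722103 -0.26219597]
scene boss 147 mean [0.5561 0.1788 0.0595] circ 0.5519 0.1876 0.0271
scene arm 100 mean [0.5685 0.2046 0.0971] circ 0.5652 0.2074 0.0195
```

>>> apply_moves(
  moves=[0.085,0,-0.03,0,0,0,-0.095,0.085,0,-0.03,0,0,0,-0.095,0.085,0,-0.03,0,0,0,-0.095,0.085,-0.017,-0.037,0,0,0,0,0.085,-0.017,-0.037,0,0,0,0,0.085,-0.017,-0.037,0,0,0,0,0.085,-0.017,-0.037,0,0,0,0,0.085,-0.017,-0.037,0,0,0,0],
  newtons=100,
)

```text
clock: 1.12
position: [0.226, 0.2833, 0.2287]
ee_rot: [0.001, -0.025, 1.0, 0.003]
contact_force: [0.9, 0.0, -0.2]
width: 0.085
```

>>> apply_moves(
  moves=[0.085,-0.017,-0.036,0,0,0,0,0.085,-0.017,-0.036,0,0,0,0,0.085,-0.017,-0.036,0,0,0,0,0.085,-0.017,-0.036,0,0,0,0,0.085,-0.017,-0.036,0,0,0,0,0.085,-0.017,-0.036,0,0,0,0,0.085,-0.017,-0.036,0,0,0,0,0.085,-0.017,-0.036,0,0,0,0],
)

```text
clock: 1.78
position: [0.3792, -0.0119, 0.2309]
ee_rot: [0.007, -0.026, 1.0, 0.004]
contact_force: [0.6, 1.0, 0.6]
width: 0.0847
```

>>> apply_moves(
  moves=[0.085,-0.017,-0.034,0,0,0,0,0.085,-0.017,-0.034,0,0,0,0,0.085,-0.017,-0.034,0,0,0,0,0.085,-0.017,-0.034,0,0,0,0,0.085,-0.017,-0.034,0,0,0,0,0.085,-0.01,-0.03,0,0,0,0,0.085,0,-0.02,0,0,0,0,0.085,0,0,0,0,0,0],
)

```text
clock: 2.45
position: [0.4917, -0.2493, 0.2313]
ee_rot: [0.011, -0.02, 1.0, 0.002]
contact_force: [-0.3, 0.3, 0.2]
width: 0.0854
```

```bash
python3 - <<'E'
from h import *
print(manip.get_state()['position'],manip.get_state()['ee_rot'])
c=Cam("wrist"); cv2.imwrite("pics/w1.png",c.im[:,:,::-1])
H,S,V=[c.hsv[...,i].astype(int) for i in range(3)]
b,l=blobs((H>8)&(H<24)&(S>80)&(V>80),200)
for i,st,ce in b:
    cs=max(cv2.findContours((l==i).astype(np.uint8),0,2)[0],key=len).reshape(-1,2)
    r=cv2.minAreaRect(c.plane(cs,.054)[:,:2].astype(np.float32)); print(st,ce,c.depthpts(l==i).mean(0).round(3),r)
    print(cv2.boxPoints(r).round(4))
E
```

```text
[ 0.4916502  -0.24926861  0.23128326] [ 0.01126021 -0.0200554   0.99973409  0.00165309]
[ 296   46   25  188 4312] [307.96150278 137.65166976] [ 0.459 -0.258  0.053] ((0.4651930630207062, -0.2582235336303711), (0.17274639010429382, 0.0220117699354887), 1.2781486511230469)
[[ 0.3786 -0.2491]
 [ 0.3791 -0.2712]
 [ 0.5518 -0.2673]
 [ 0.5513 -0.2453]]
[551 189  43  33 838] [569.24940334 203.80548926] [0.516 0.014 0.035] ((0.5115153193473816, 0.0007754545658826828), (0.03896463289856911, 0.0288662351667881), 69.91919708251953)
[[ 0.4913 -0.0126]
 [ 0.5184 -0.0225]
 [ 0.5318  0.0141]
 [ 0.5046  0.024 ]]
```

```bash
cat > go.py <<'E'
from h import *
from scipy.spatial.transform import Rotation as Ro
import sys
# target x y z yaw (tool x = -(cos yaw, sin yaw), tool y=(-sin,cos), z down)
def need(x,y,z,yaw):
    s=manip.get_state(); p=np.array(s["position"]); q=s["ee_rot"]; R=Ro.from_quat([q[1],q[2],q[3],q[0]])
    T=Ro.from_matrix(np.array([[-np.cos(yaw),-np.sin(yaw),0],[-np.sin(yaw),np.cos(yaw),0],[0,0,-1]]))
    print("pos",p.round(4),"now world R cols",R.as_matrix().round(3).tolist())
    print("shift tool",R.inv().apply(np.array([x,y,z])-p).round(4),"rotvec",(R.inv()*T).as_rotvec().round(4), "F",s["contact_force"].round(2),"w",round(s["width"],4))
if __name__=="__main__": need(*map(float,sys.argv[1:5]))
E
python3 go.py .524 -.2569 .13 .022; python3 go.py .524 -.2569 .021 .022
```

```text
pos [ 0.4914 -0.2474  0.2312] now world R cols [[-0.999, -0.04, 0.022], [-0.04, 0.999, 0.006], [-0.022, 0.005, -1.0]]
shift tool [-0.0299 -0.0113  0.1018] rotvec [0.005  0.0224 0.0184] F [ 0.16  0.35 -0.48] w 0.085
pos [ 0.4914 -0.2474  0.2312] now world R cols [[-0.999, -0.04, 0.022], [-0.04, 0.999, 0.006], [-0.022, 0.005, -1.0]]
shift tool [-0.0275 -0.0118  0.2108] rotvec [0.005  0.0224 0.0184] F [ 0.16  0.35 -0.48] w 0.085
```

>>> apply_moves(
  moves=[0.085,-0.01,-0.004,0.02,0.005,0.022,0.018,0.085,-0.01,-0.004,0.02,0,0,0,0.085,-0.01,-0.004,0.02,0,0,0,0.085,0,0,0.02,0,0,0,0.085,0,0,0.02,0,0,0,0.085,0,0,0,0,0,0,0.085,0,0,0,0,0,0,0.085,0,0,0,0,0,0],
)

```text
clock: 3.17
position: [0.5219, -0.249, 0.1317]
ee_rot: [0.001, -0.012, 1.0, 0.002]
contact_force: [0.4, -0.4, -0.5]
width: 0.0847
```

```bash
python3 go.py .524 -.2569 .021 .022;python3 go.py .524 -.2569 .021 .022
```

```text
pos [ 0.5219 -0.249   0.1317] now world R cols [[-1.0, -0.024, 0.002], [-0.024, 1.0, 0.005], [-0.002, 0.004, -1.0]]
shift tool [-0.0017 -0.0084  0.1106] rotvec [0.0045 0.0018 0.0023] F [ 0.41 -0.36 -0.53] w 0.0847
pos [ 0.5219 -0.249   0.1317] now world R cols [[-1.0, -0.024, 0.002], [-0.024, 1.0, 0.005], [-0.002, 0.004, -1.0]]
shift tool [-0.0017 -0.0084  0.1106] rotvec [0.0045 0.0018 0.0023] F [ 0.41 -0.36 -0.53] w 0.0847
```

>>> apply_moves(
  moves=[0.085,-0.002,-0.008,0.01,0.004,0.002,0,0.085,0,0,0.02,0,0,0,0.085,0,0,0.02,0,0,0,0.085,0,0,0.02,0,0,0,0.085,0,0,0.02,0,0,0,0.085,0,0,0.015,0,0,0,0.085,0,0,0.005,0,0,0,0.085,0,0,0,0,0,0],
)

```text
clock: 3.83
position: [0.533, -0.2639, 0.0274]
ee_rot: [0.01, -0.013, 1.0, -0.008]
contact_force: [0.3, 0.5, 0.4]
width: 0.0852
```

```bash
python3 go.py .524 -.2569 .021 .022; python3 - <<'E'
from h import *
c=Cam("wrist"); cv2.imwrite("pics/w2.png",c.im[:,:,::-1])
E
```

```text
pos [ 0.533  -0.2639  0.0274] now world R cols [[-0.999, -0.026, 0.021], [-0.026, 1.0, -0.015], [-0.02, -0.016, -1.0]]
shift tool [0.009  0.0073 0.0061] rotvec [-0.0157  0.0201  0.0039] F [0.25 0.53 0.39] w 0.0852
```

View pics/w2.png

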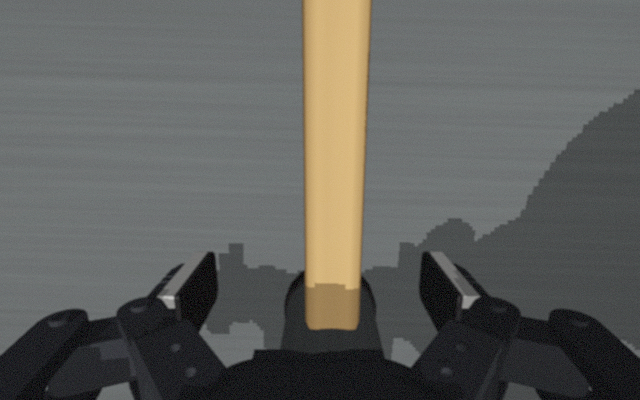

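The handle runs between the open pads, with its centre near column 334 against a pad midpoint near 319. That matches the measured 7 mm sideways offset, so I'll correct it, settle and close.

>>> apply_moves(
  moves=[0.085,0.009,0.007,0.005,-0.015,0.02,0.004,0.085,0,0,0,0,0,0,0.085,0,0,0,0,0,0,0.085,0,0,0,0,0,0,0.085,0,0,0,0,0,0,0.085,0,0,0,0,0,0,0.085,0,0,0,0,0,0,0.085,0,0,0,0,0,0],
)

```text
clock: 4.55
position: [0.5267, -0.259, 0.0279]
ee_rot: [0.004, -0.011, 1.0, -0.003]
contact_force: [-0.2, -1.4, 0.4]
width: 0.0848
```

```bash
python3 go.py .524 -.2569 .021 .022
```

```text
pos [ 0.5267 -0.259   0.0279] now world R cols [[-1.0, -0.022, 0.008], [-0.022, 1.0, -0.006], [-0.008, -0.006, -1.0]]
shift tool [0.0027 0.0022 0.0069] rotvec [-0.0058  0.0077 -0.0004] F [-0.22 -1.39  0.4 ] w 0.0848
```

>>> apply_moves(
  moves=[0.085,0.003,0.002,0.007,-0.005,0.007,0,0.085,0,0,0,0,0,0,0.085,0,0,0,0,0,0,0.0,0,0,0,0,0,0,0.0,0,0,0,0,0,0,0.0,0,0,0,0,0,0,0.0,0,0,0,0,0,0,0.0,0,0,0,0,0,0],
  newtons=110,
)

```text
clock: 5.22
position: [0.5233, -0.2568, 0.0197]
ee_rot: [-0.0, -0.011, 1.0, 0.0]
contact_force: [-0.5, 0.2, -0.2]
width: 0.025
```

>>> apply_moves(
  moves=[0,0,0,0,0,0,0,0,0,0,0,0,0,0,0,0,0,0,0,0,0,0,0,0,0,0,0,0,0,0,0,0,0,0,0,0,0,0,0,0,0,0,0,0,0,0,0,0,0,0,0,0,0,0,0,0],
)

```text
clock: 5.88
position: [0.5234, -0.257, 0.02]
ee_rot: [-0.0, -0.011, 1.0, -0.0]
contact_force: [0.2, 0.3, 0.7]
width: 0.0205
```

```bash
python3 go.py .524 -.2569 .021 .022
```

```text
pos [ 0.5234 -0.257   0.02  ] now world R cols [[-1.0, -0.022, -0.0], [-0.022, 1.0, -0.0], [0.0, -0.0, -1.0]]
shift tool [-0.0006  0.0001 -0.001 ] rotvec [-0.0003 -0.0004 -0.0002] F [0.18 0.3  0.71] w 0.0205
```

>>> apply_moves(
  moves=[0,0,0,-0.01,0,0,0,0,0,0,-0.015,0,0,0,0,0,0,-0.02,0,0,0,0,0,0,-0.02,0,0,0,0,0,0,-0.02,0,0,0,0,0,0,-0.02,0,0,0,0,0,0,-0.01,0,0,0,0,0,0,0,0,0,0],
)

```text
clock: 6.55
position: [0.5186, -0.2536, 0.1381]
ee_rot: [-0.007, -0.011, 1.0, 0.004]
contact_force: [0.1, 0.6, -3.4]
width: 0.0205
```

```bash
python3 go.py .47 .0197 .13 .022; python3 - <<'E'
from h import *
c=Cam("scene"); c.crop("pics/s2.png",150,130,420,320,2)
E
```

```text
pos [ 0.5186 -0.2536  0.1381] now world R cols [[-1.0, -0.022, -0.014], [-0.022, 1.0, 0.008], [0.013, 0.009, -1.0]]
shift tool [0.0425 0.2742 0.0111] rotvec [ 0.0087 -0.0135  0.    ] F [ 0.14  0.64 -3.4 ] w 0.0205
```

View pics/s2.png

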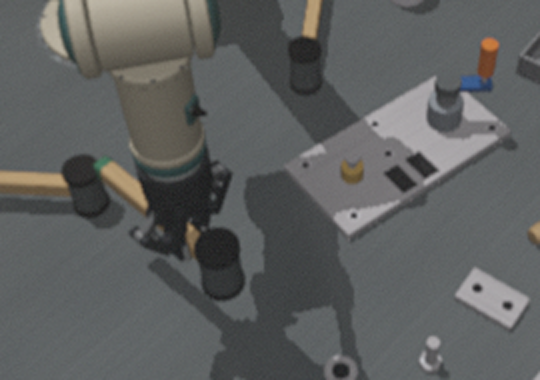

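The mallet is held level, with its head at about (220,262) in the crop. Next I'll carry it over the pin.

>>> apply_moves(
  moves=[0,0.004,0.025,0,0.008,-0.013,0,0,0.006,0.036,0,0,0,0,0,0.006,0.036,0,0,0,0,0,0.006,0.036,0,0,0,0,0,0.006,0.036,0,0,0,0,0,0.006,0.036,0,0,0,0,0,0.006,0.036,0,0,0,0,0,0.003,0.02,0,0,0,0],
)

```text
clock: 7.27
position: [0.4626, 0.0119, 0.1288]
ee_rot: [-0.007, -0.005, 1.0, 0.001]
contact_force: [-0.0, -0.3, -3.5]
width: 0.0206
```

```bash
python3 go.py .47 .0197 .13 .022
```

```text
pos [0.4626 0.0119 0.1288] now world R cols [[-1.0, -0.01, -0.014], [-0.01, 1.0, 0.002], [0.014, 0.002, -1.0]]
shift tool [-0.0074  0.0077 -0.0012] rotvec [ 0.0024 -0.014  -0.0118] F [-0.04 -0.32 -3.5 ] w 0.0206
```

>>> apply_moves(
  moves=[0,-0.007,0.008,-0.002,0.002,-0.014,-0.012,0,0,0,0,0,0,0,0,0,0,0,0,0,0,0,0,0,0,0,0,0,0,0,0,0,0,0,0,0,0,0,0,0,0,0,0,0,0,0,0,0,0,0,0,0,0,0,0,0],
)

```text
clock: 7.93
position: [0.4668, 0.0199, 0.1273]
ee_rot: [-0.004, -0.012, 1.0, -0.0]
contact_force: [0.5, -0.8, -3.0]
width: 0.0205
```

```bash
python3 go.py .47 .0197 .13 .022; cat > m3.py <<'E'
from h import *
for n in ["top","scene"]:
    c=Cam(n); v,u=np.mgrid[:400,:640]; P=c.c+c.ray(np.c_[u.ravel(),v.ravel()])*c.z.ravel()[:,None]
    V=c.hsv[...,2].ravel()
    k=(np.hypot(P[:,0]-.53,P[:,1]-.02)<.05)&(P[:,2]>.14)&(P[:,2]<.24)&(P[:,0]>.49)
    Q=P[k]; 
    if len(Q)>5:
        print(n,len(Q),Q.mean(0).round(4),np.percentile(Q[:,2],[5,50,95]).round(4))
        zt=np.percentile(Q[:,2],90); T=Q[Q[:,2]>zt-.012]; (cx,cy),r=cv2.minEnclosingCircle(T[:,:2].astype(np.float32)); print(round(cx,4),round(cy,4),round(r,4))
    c.crop(f"pics/{n}3.png",*((250,150,400,270,4) if n=="top" else (220,130,420,260,4)))
E
python3 m3.py
```

```text
pos [0.4668 0.0199 0.1273] now world R cols [[-1.0, -0.025, -0.008], [-0.025, 1.0, -0.0], [0.008, -0.0, -1.0]]
shift tool [-0.0032 -0.0003 -0.0027] rotvec [-0.0001 -0.0077  0.0028] F [ 0.53 -0.85 -3.01] w 0.0205
scene 439 [0.5232 0.0133 0.1758] [0.1448 0.1857 0.1905]
0.5179 0.0191 0.0263
```

View pics/scene3.png

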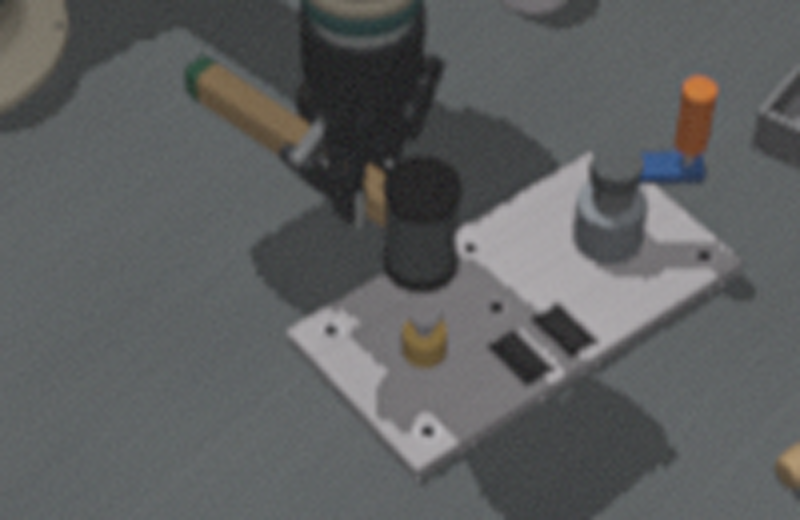

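View pics/top3.png

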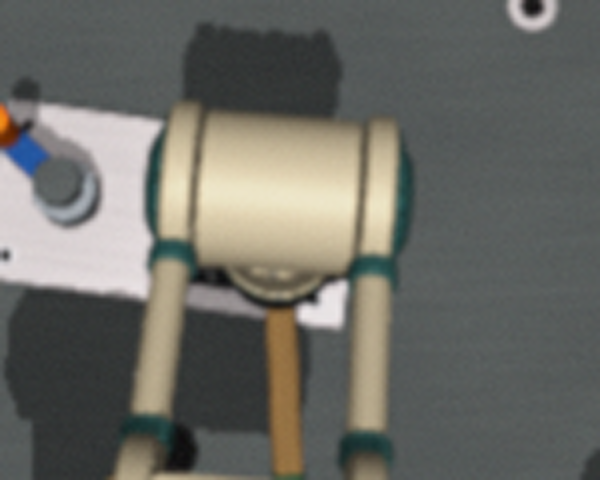

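>>> apply_moves(
  moves=[0,-0.001,0,0,0,-0.007,0,0,0,0,0.01,0,0,0,0,0,0,0.018,0,0,0,0,0,0,0.018,0,0,0,0,0,0,0.018,0,0,0,0,0,0,-0.01,0,0,0,0,0,0,-0.02,0,0,0,0,0,0,-0.02,0,0,0],
)

```text
clock: 8.7
position: [0.466, 0.0196, 0.1105]
ee_rot: [-0.002, -0.012, 1.0, 0.0]
contact_force: [0.3, -1.0, -3.0]
width: 0.0204
```

```bash
python3 go.py .47 .0197 .13 .022; cat > m4.py <<'E'
from h import *
import sys
for n in ["top","scene"]:
    c=Cam(n); v,u=np.mgrid[:400,:640]; P=c.c+c.ray(np.c_[u.ravel(),v.ravel()])*c.z.ravel()[:,None]
    k=(np.hypot(P[:,0]-.5195,P[:,1]-.0208)<.014)&(P[:,2]>.03)&(P[:,2]<.07)
    Q=P[k]; print(n,len(Q), np.percentile(Q[:,2],[5,25,50,75,95]).round(4) if len(Q) else "")
    c.crop(f"pics/{n}{sys.argv[1]}.png",*((250,150,400,270,4) if n=="top" else (220,130,420,260,4)))
E
python3 m4.py 4
```

```text
pos [0.466  0.0196 0.1105] now world R cols [[-1.0, -0.024, -0.004], [-0.024, 1.0, 0.001], [0.004, 0.001, -1.0]]
shift tool [-0.0039  0.0001 -0.0196] rotvec [ 0.0007 -0.0041  0.0018] F [ 0.32 -1.04 -2.97] w 0.0204
top 0 
scene 71 [0.0367 0.0423 0.0461 0.0481 0.0502]
```

View pics/scene4.png

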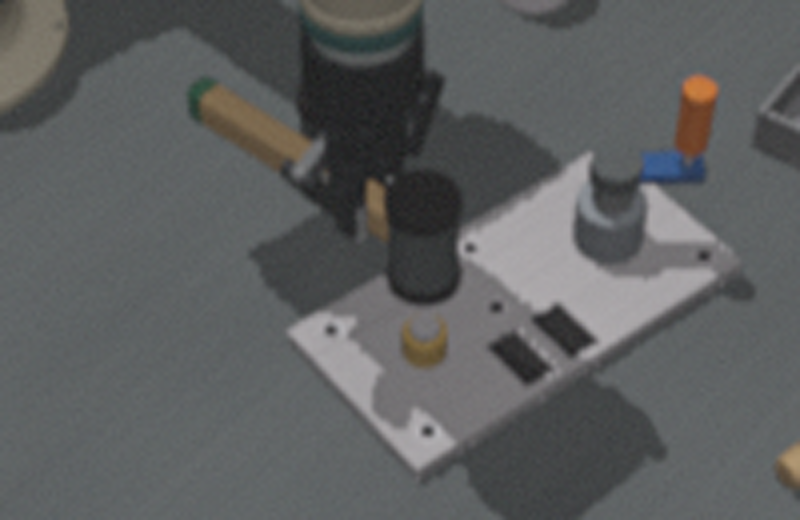

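```bash
cat > m5.py <<'E'
from h import *
zs=[]
for i in range(3):
    c=Cam("scene"); H,S,V=[c.hsv[...,i].astype(int) for i in range(3)]
    v,u=np.mgrid[:400,:640]; P=(c.c+c.ray(np.c_[u.ravel(),v.ravel()])*c.z.ravel()[:,None]).reshape(400,640,3)
    if i==0:
        print((P[205:224,318:334,2]*1000).round(0).astype(int)); print(S[205:224,318:334])
    k=(np.hypot(P[...,0]-.52,P[...,1]-.0206)<.008)&(P[...,2]>.042)&(P[...,2]<.07); zs.append(np.median(P[k][:,2]))
print(zs)
E
python3 m5.py
```

```text
[[ 20  19  17  98  99  99 104 101 103 101 102  99 102  16  18  13]
 [ 15  18  16  19  17  19  95 101  99  94  98  22  19  21  19  17]
 [ 20  20  15  18  18  22  19  17  15  19  19  16  16  18  15  17]
 [ 16  17  16  17  16  18  45  53  44  49  41  19  16  18  18  18]
 [ 21  18  19  16  44  46  51  48  48  49  47  47  14  16  17  16]
 [ 19  17  16  40  48  47  48  48  46  52  42  49  38  15  22  18]
 [ 17  13  15  45  49  46  49  47  46  45  49  48  41  46  17  16]
 [ 17  18  40  40  45  49  48  45  48  48  51  45  45  44  16  17]
 [ 15  19  36  45  40  45  49  45  44  46  48  43  47  39  18  17]
 [ 19  16  34  40  45  41  41  45  45  44  41  39  41  40  18  19]
 [ 16  17  29  35  41  37  44  41  44  41  40  45  39  36  18  18]
 [ 15  15  23  32  38  41  44  43  44  40  41  38  36  27  21  16]
 [ 16  15  21  32  29  36  39  38  40  36  34  33  33  24  16  18]
 [ 17  17  17  27  28  31  31  33  29  28  33  30  27  19  18  17]
 [ 16  18  16  22  26  25  26  26  30  31  25  30  27  19  19  19]
 [ 20  18  16  16  25  22  23  25  19  26  26  20  16  16  22  21]
 [ 18  16  17  21  22  19  1
[... 850 characters left out ...]
  2  46 111 121 111  88  61  67  78 101 127 129  70   6   6]
 [  4   7  38 101 127 120 117 112 113 122 124 129 115  60   9   8]
 [  7   5  34  97 118 124 125 124 125 121 123 125 105  47  11   4]
 [  7   9  22  80 118 112 111 118 121 125 113 118 103  42   7   2]
 [  4   4  12  57 107 110 120 118 116 121 121 114  79  34   2   6]
 [  4   4   4  21  68  98 120 117 120 116 104  86  32   7   4   7]
 [  4   5   2   9  31  49  75  84  83  81  56  27  11   4   2   6]
 [  4   7   7   4   4  13  20  25  29  25  14   9   9   6   2   7]
 [  7   6   4   2   9   7   7   4   4   7   7   9   7   4   6   4]]
[np.float64(0.047890199253764976), np.float64(0.048266683530790555), np.float64(0.047823188275746054)]
```

```bash
python3 - <<'E'
from h import *
a=[];b=[]
for i in range(4):
    c=Cam("scene"); v,u=np.mgrid[:400,:640]; P=(c.c+c.ray(np.c_[u.ravel(),v.ravel()])*c.z.ravel()[:,None]).reshape(400,640,3)
    a.append(P[208:214,323:328].reshape(-1,3)); 
    b.append(np.r_[P[205:220,305:315,2].ravel(),P[205:220,340:342,2].ravel()])
a=np.concatenate(a);b=np.concatenate(b)
print(a.mean(0),np.median(a[:,2]),a[:,2].std()/len(a)**.5, np.median(b),b.mean(),manip.get_state()["clock"])
E
```

```text
[0.51849445 0.02053764 0.04673456] 0.04758291337674775 0.0005156551617833261 0.017353281204882 0.024513078378407452 9.15
```

>>> apply_moves(
  moves=[0,-0.004,-0.02,-0.01,0,-0.004,0,0,-0.007,-0.037,0,0,0,0,0,-0.007,-0.037,0,0,0,0,0,-0.007,-0.037,0,0,0,0,0,-0.007,-0.037,0,0,0,0,0,-0.007,-0.037,0,0,0,0,0,-0.007,-0.037,0,0,0,0,0,-0.004,-0.025,0,0,0,0],
)

```text
clock: 9.82
position: [0.5217, -0.2505, 0.1133]
ee_rot: [-0.004, -0.017, 1.0, 0.003]
contact_force: [1.4, 0.0, -2.8]
width: 0.0208
```

```bash
python3 go.py .5234 -.257 .02 .022;python3 m4.py 5
```

```text
pos [ 0.5217 -0.2505  0.1133] now world R cols [[-0.999, -0.034, -0.007], [-0.034, 0.999, 0.006], [0.007, 0.007, -1.0]]
shift tool [-0.0021 -0.0072  0.0932] rotvec [ 0.0067 -0.0071  0.012 ] F [ 1.4   0.02 -2.79] w 0.0208
top 58 [0.0373 0.0405 0.0428 0.0456 0.0477]
scene 68 [0.0394 0.0424 0.0452 0.047  0.0492]
```

View pics/scene5.png

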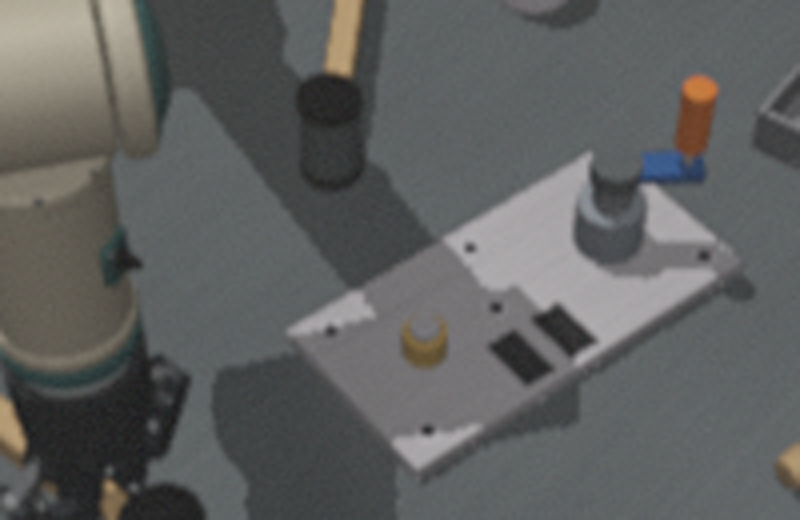

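The pin's grey head now sits on the brass bush at about (425,325) in the crop, and both cameras read its top at about 46–47 mm. It's home, so I'll lower the mallet.

>>> apply_moves(
  moves=[0,-0.002,-0.007,0.01,0.006,-0.007,0.012,0,0,0,0.018,0,0,0,0,0,0,0.018,0,0,0,0,0,0,0.018,0,0,0,0,0,0,0.012,0,0,0,0,0,0,0.006,0,0,0,0,0,0,0,0,0,0,0,0,0,0,0,0,0],
)

```text
clock: 10.58
position: [0.5219, -0.2559, 0.0233]
ee_rot: [-0.003, -0.008, 1.0, 0.003]
contact_force: [0.3, -0.6, -3.4]
width: 0.0206
```

```bash
python3 go.py .5234 -.257 .02 .022; cat > m6.py <<'E'
from h import *
import sys
c=Cam("scene"); c.crop(f"pics/s{sys.argv[1]}.png",180,200,360,350,4)
E
python3 m6.py 6
```

```text
pos [ 0.5219 -0.2559  0.0233] now world R cols [[-1.0, -0.016, -0.006], [-0.016, 1.0, 0.006], [0.006, 0.006, -1.0]]
shift tool [-0.0015 -0.0012  0.0033] rotvec [ 0.0062 -0.006  -0.0059] F [ 0.31 -0.57 -3.36] w 0.0206
```

View pics/s6.png

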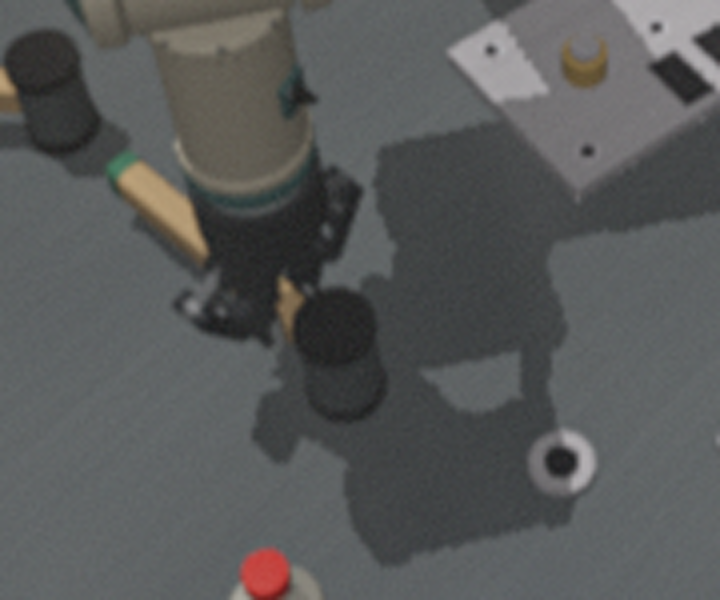

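The mallet hangs upright about 3 mm above the bench, with the head at (340,350). I'll ease it down and check the force.

>>> apply_moves(
  moves=[0,-0.001,-0.001,0.003,0.006,-0.006,-0.005,0,0,0,0,0,0,0,0,0,0,0,0,0,0,0,0,0,0,0,0,0,0,0,0,0,0,0,0,0,0,0,0,0,0,0,0,0,0,0,0,0,0,0,0,0,0,0,0,0],
)

```text
clock: 11.3
position: [0.5257, -0.2581, 0.0245]
ee_rot: [0.004, -0.011, 1.0, -0.003]
contact_force: [-0.5, -0.7, -3.3]
width: 0.0209
```

```bash
python3 go.py .5234 -.257 .02 .022
```

```text
pos [ 0.5257 -0.2581  0.0245] now world R cols [[-1.0, -0.022, 0.008], [-0.022, 1.0, -0.005], [-0.008, -0.005, -1.0]]
shift tool [0.0023 0.0012 0.0045] rotvec [-0.0051  0.0078  0.0001] F [-0.49 -0.68 -3.3 ] w 0.0209
```

>>> apply_moves(
  moves=[0,0.002,0.001,0.003,-0.005,0.008,0,0,0,0,0.002,0,0,0,0,0,0,0.001,0,0,0,0,0,0,0.001,0,0,0,0,0,0,0,0,0,0,0,0,0,0,0,0,0,0,0,0,0,0,0,0,0,0,0,0,0,0,0],
)

```text
clock: 11.97
position: [0.5241, -0.2575, 0.0193]
ee_rot: [0.0, -0.011, 1.0, -0.0]
contact_force: [-1.2, 0.2, 0.1]
width: 0.0205
```

```bash
python3 go.py .5234 -.257 .02 .022
```

```text
pos [ 0.5241 -0.2575  0.0193] now world R cols [[-1.0, -0.022, 0.001], [-0.022, 1.0, -0.001], [-0.001, -0.001, -1.0]]
shift tool [ 0.0006  0.0006 -0.0007] rotvec [-0.0006  0.0005 -0.    ] F [-1.15  0.22  0.11] w 0.0205
```

Force is back to about 0, so the mallet is resting on the bench. Release it and rise.

>>> apply_moves(
  moves=[0.085,0,0,0,0,0,0,0.085,0,0,0,0,0,0,0.085,0,0,0,0,0,0,0.085,0,0,0,0,0,0,0.085,0,0,0,0,0,0,0.085,0,0,0,0,0,0,0.085,0,0,0,0,0,0,0.085,0,0,0,0,0,0],
)

```text
clock: 12.63
position: [0.526, -0.2587, 0.0204]
ee_rot: [0.002, -0.011, 1.0, -0.001]
contact_force: [-0.1, -0.1, 0.3]
width: 0.0851
```

```bash
python3 go.py .5234 -.257 .2 .022;python3 m6.py 7
```

```text
pos [ 0.526  -0.2587  0.0204] now world R cols [[-1.0, -0.022, 0.004], [-0.022, 1.0, -0.003], [-0.004, -0.003, -1.0]]
shift tool [ 0.0018  0.0012 -0.1796] rotvec [-0.0029  0.0044 -0.0003] F [-0.09 -0.13  0.26] w 0.0851
```

View pics/s7.png

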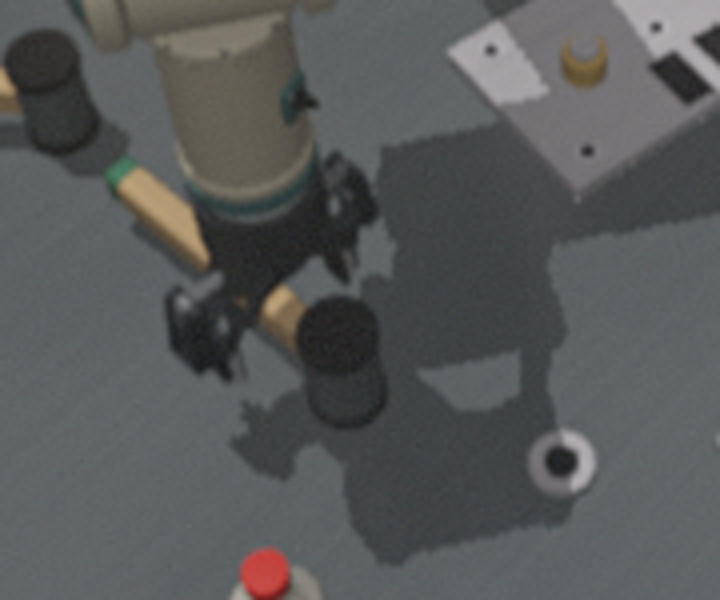

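>>> apply_moves(
  moves=[0.085,0,0,-0.015,0,0,0,0.085,0,0,-0.025,0,0,0,0.085,0,0,-0.03,0,0,0,0.085,0,0,-0.03,0,0,0,0.085,0,0,-0.03,0,0,0,0.085,0,0.01,-0.03,0,0,0,0.085,0,0.02,-0.03,0,0,0,0.085,0,0.035,-0.02,0,0,0],
)

```text
clock: 13.35
position: [0.521, -0.1957, 0.2325]
ee_rot: [-0.004, -0.007, 1.0, 0.001]
contact_force: [1.2, -0.3, 0.1]
width: 0.0851
```

```bash
python3 go.py .583 .224 .22 0
```

```text
pos [ 0.521  -0.1957  0.2325] now world R cols [[-1.0, -0.015, -0.008], [-0.015, 1.0, 0.002], [0.008, 0.002, -1.0]]
shift tool [-0.0683  0.4187  0.0128] rotvec [ 0.0021 -0.0083  0.0149] F [ 1.23 -0.34  0.13] w 0.0851
```

>>> apply_moves(
  moves=[0.085,-0.006,0.039,0,0.002,-0.008,0.015,0.085,-0.006,0.039,0,0,0,0,0.085,-0.006,0.039,0,0,0,0,0.085,-0.006,0.039,0,0,0,0,0.085,-0.006,0.039,0,0,0,0,0.085,-0.006,0.039,0,0,0,0,0.085,-0.006,0.039,0,0,0,0,0.085,-0.006,0.039,0,0,0,0],
)

```text
clock: 14.02
position: [0.5722, 0.1257, 0.2417]
ee_rot: [0.009, 0.005, 1.0, -0.003]
contact_force: [1.3, 0.6, 0.4]
width: 0.0852
```

```bash
python3 go.py .583 .224 .22 0
```

```text
pos [0.5722 0.1257 0.2417] now world R cols [[-1.0, 0.01, 0.018], [0.009, 1.0, -0.007], [-0.018, -0.007, -1.0]]
shift tool [-0.0094  0.0985  0.0212] rotvec [-0.007   0.0184 -0.0096] F [1.31 0.6  0.44] w 0.0852
```

>>> apply_moves(
  moves=[0.085,-0.003,0.03,0,-0.007,0.018,-0.009,0.085,-0.003,0.03,0,0,0,0,0.085,-0.003,0.025,0,0,0,0,0.085,0,0.01,0,0,0,0,0.085,0,0,0,0,0,0,0.085,0,0,0,0,0,0,0.085,0,0,0,0,0,0,0.085,0,0,0,0,0,0],
)

```text
clock: 14.68
position: [0.5797, 0.2322, 0.2403]
ee_rot: [-0.001, -0.005, 1.0, 0.001]
contact_force: [-0.4, 1.4, -1.3]
width: 0.0853
```

```bash
python3 go.py .583 .224 .12 0; python3 - <<'E'
from h import *
c=Cam("wrist"); cv2.imwrite("pics/w8.png",c.im[:,:,::-1])
for n in ["wrist","scene"]:
    c=Cam(n); H,S,V=[c.hsv[...,i].astype(int) for i in range(3)]
    m=(H>3)&(H<16)&(S>150)&(V>60)
    P=c.depthpts(m); P=P[(np.hypot(P[:,0]-.58,P[:,1]-.22)<.06)]
    T=P[(P[:,2]>.16)&(P[:,2]<.18)]
    if len(T)>4: print(n,len(P),len(T),T.mean(0).round(4),cv2.minEnclosingCircle(T[:,:2].astype(np.float32)))
c=Cam("top"); v,u=np.mgrid[:400,:640]; P=c.c+c.ray(np.c_[u.ravel(),v.ravel()])*c.z.ravel()[:,None]
k=(np.hypot(P[:,0]-.574,P[:,1]+.256)<.04)&(P[:,2]>.06); print("head",P[k].mean(0),np.percentile(P[k][:,2],[10,90]))
E
```

```text
pos [0.5797 0.2322 0.2403] now world R cols [[-1.0, -0.01, -0.002], [-0.01, 1.0, 0.001], [0.002, 0.001, -1.0]]
shift tool [-0.0034 -0.0084  0.1203] rotvec [ 0.0012 -0.0019  0.0096] F [-0.39  1.38 -1.35] w 0.0853
wrist 503 192 [0.5781 0.2276 0.165 ] ((0.5820484757423401, 0.22675196826457977), 0.012013060972094536)
scene 116 45 [0.5869 0.2209 0.1674] ((0.5860209465026855, 0.22148330509662628), 0.010251473635435104)
head [ 0.5723201  -0.25358342  0.07913984] [0.0762365  0.08236489]
```

View pics/w8.png

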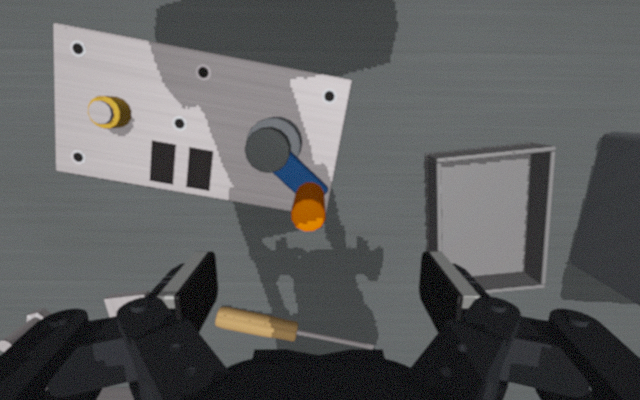

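The wrist view shows the sleeve's top at (308,215), between the pads, and the mallet's head still reads 80 mm tall. Descend now.

>>> apply_moves(
  moves=[0.085,0,-0.008,0.01,0,-0.002,0.009,0.085,0,0,0.02,0,0,0,0.085,0,0,0.02,0,0,0,0.085,0,0,0.02,0,0,0,0.085,0,0,0.02,0,0,0,0.085,0,0,0.015,0,0,0,0.085,0,0,0.003,0,0,0,0.085,0,0,0,0,0,0],
)

```text
clock: 15.55
position: [0.5833, 0.2195, 0.1322]
ee_rot: [0.004, 0.004, 1.0, 0.002]
contact_force: [0.7, -0.4, 0.5]
width: 0.0851
```

```bash
python3 go.py .583 .2245 .124 0
```

```text
pos [0.5833 0.2195 0.1322] now world R cols [[-1.0, 0.007, 0.009], [0.007, 1.0, 0.003], [-0.009, 0.003, -1.0]]
shift tool [0.0004 0.005  0.0082] rotvec [ 0.0032  0.0087 -0.0074] F [ 0.65 -0.37  0.51] w 0.0851
```

>>> apply_moves(
  moves=[0.085,0,0.005,0.008,0.003,0.008,-0.007,0.085,0,0,0,0,0,0,0.085,0,0,0,0,0,0,0.085,0,0,0,0,0,0,0.085,0,0,0,0,0,0,0.085,0,0,0,0,0,0,0.085,0,0,0,0,0,0,0.085,0,0,0,0,0,0],
)

```text
clock: 16.22
position: [0.5867, 0.2255, 0.1288]
ee_rot: [0.004, 0.0, 1.0, 0.001]
contact_force: [-0.0, 0.4, 0.2]
width: 0.0853
```

```bash
python3 go.py .583 .2245 .124 0;  python3 - <<'E'
from h import *
c=Cam("wrist"); cv2.imwrite("pics/w9.png",c.im[:,:,::-1])
E
```

```text
pos [0.5867 0.2255 0.1288] now world R cols [[-1.0, 0.0, 0.009], [0.0, 1.0, 0.002], [-0.009, 0.002, -1.0]]
shift tool [ 0.0037 -0.001   0.0047] rotvec [ 0.0021  0.0087 -0.0001] F [-0.04  0.37  0.2 ] w 0.0853
```

View pics/w9.png

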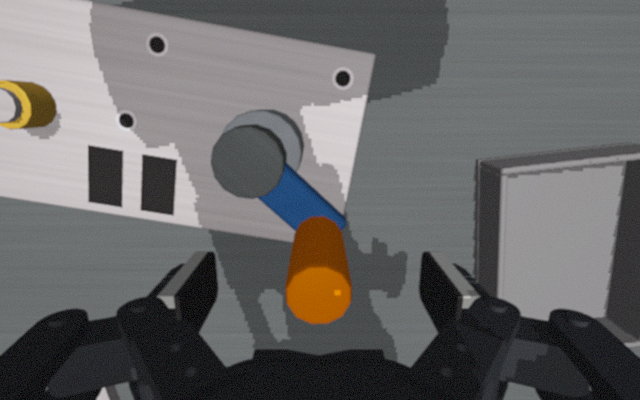

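The sleeve is centred between the pads at about column 319, with its top at (318,295). I'll take off the 4 mm in x, drop the last 5 mm and close.

>>> apply_moves(
  moves=[0.085,0.004,-0.001,0.005,0.002,0.008,0,0.085,0,0,0,0,0,0,0,0,0,0,0,0,0,0,0,0,0,0,0,0,0,0,0,0,0,0,0,0,0,0,0,0,0,0,0,0,0,0,0,0,0,0,0,0,0,0,0,0],
  newtons=60,
)

```text
clock: 16.93
position: [0.5822, 0.2247, 0.1232]
ee_rot: [-0.0, 0.0, 1.0, 0.0]
contact_force: [0.8, 1.1, 0.7]
width: 0.0225
```

```bash
python3 go.py .583 .2245 .124 0; cat > hub.py <<'E'
from h import *
# hub top height, from scene and top (rel. to plate if seen)
def hub():
    for n in ["scene","top"]:
        c=Cam(n); v,u=np.mgrid[:400,:640]; P=(c.c+c.ray(np.c_[u.ravel(),v.ravel()])*c.z.ravel()[:,None])
        k=(np.hypot(P[:,0]-.549,P[:,1]-.1885)<.012)&(P[:,2]>.075)&(P[:,2]<.115); Q=P[k]
        print(n,len(Q),np.median(Q[:,2]).round(4) if len(Q) else "",end=" ; ")
    print()
if __name__=="__main__": hub()
E
python3 hub.py
```

```text
pos [0.5822 0.2247 0.1232] now world R cols [[-1.0, 0.0, -0.0], [0.0, 1.0, 0.001], [0.0, 0.001, -1.0]]
shift tool [-0.0008 -0.0002 -0.0008] rotvec [ 0.0006 -0.0001 -0.0004] F [0.77 1.12 0.72] w 0.0225
scene 45 0.1015 ; top 47 0.0997 ;
```

```bash
cat > circ.py <<'E'
from h import *
from scipy.spatial.transform import Rotation as Ro
import sys
A=np.array([.548,.189]); r=.0498
def plan(step,n=8,z=None,zstep=0):
    s=manip.get_state(); p=np.array(s["position"]); q=s["ee_rot"]; R=Ro.from_quat([q[1],q[2],q[3],q[0]])
    d=p[:2]-A; th=np.arctan2(d[1],d[0]); 
    print("pos",p.round(4),"th deg",np.degrees(th).round(1),"turn~",(np.radians(80.4)-th).round(3),"rad",np.hypot(*d).round(4),"F",s["contact_force"].round(2),"w",s["width"].round(4),"rv",(R.inv()*Ro.from_matrix(np.diag([-1,1,-1.]))).as_rotvec().round(3),"t",s["clock"])
    cur=p.copy()
    for i in range(1,n+1):
        t=th+step*i; X=np.array([*(A+r*np.array([np.cos(t),np.sin(t)])),(z if z is not None else p[2])])
        print(i,np.round(R.inv().apply(X-cur),4)); cur=X
if __name__=="__main__": plan(float(sys.argv[1]),int(sys.argv[2]),float(sys.argv[3]) if len(sys.argv)>3 else None)
E
python3 circ.py .12 8 .123
```

```text
Traceback (most recent call last):
  File "circ.py", line 13, in <module>
    if __name__=="__main__": plan(float(sys.argv[1]),int(sys.argv[2]),float(sys.argv[3]) if len(sys.argv)>3 else None)
                             ~~~~^^^^^^^^^^^^^^^^^^^^^^^^^^^^^^^^^^^^^^^^^^^^^^^^^^^^^^^^^^^^^^^^^^^^^^^^^^^^^^^^^^^^^
  File "circ.py", line 8, in plan
    print("pos",p.round(4),"th deg",np.degrees(th).round(1),"turn~",(np.radians(80.4)-th).round(3),"rad",np.hypot(*d).round(4),"F",s["contact_force"].round(2),"w",s["width"].round(4),"rv",(R.inv()*Ro.from_matrix(np.diag([-1,1,-1.]))).as_rotvec().round(3),"t",s["clock"])
                                                                                                                                                                   ^^^^^^^^^^^^^^^^
AttributeError: 'float' object has no attribute 'round'
```

```bash
sed -i 's/s\["width"\].round(4)/round(s["width"],4)/' circ.py; python3 circ.py .12 8 .123
```

```text
pos [0.5822 0.2246 0.1232] th deg 46.1 turn~ 0.598 rad 0.0494 F [-0.19  0.6  -0.39] w 0.023 rv [ 0. -0. -0.] t 17.0333
1 [0.0043 0.0042 0.0002]
2 [0.005  0.0033 0.    ]
3 [0.0053 0.0027 0.    ]
4 [0.0056 0.002  0.    ]
5 [0.0058 0.0013 0.    ]
6 [0.0059 0.0006 0.    ]
7 [ 0.006  -0.0001  0.    ]
8 [ 0.0059 -0.0008  0.    ]
```

>>> apply_moves(
  moves=[0,0.004,0.004,0,0,0,0,0,0.005,0.0035,0,0,0,0,0,0.0055,0.003,0,0,0,0,0,0.0055,0.002,0,0,0,0,0,0.006,0.0013,0,0,0,0,0,0.006,0.0006,0,0,0,0,0,0.006,0,0,0,0,0,0,0.006,-0.0008,0,0,0,0],
)

```text
clock: 17.7
position: [0.5406, 0.2388, 0.1247]
ee_rot: [0.007, -0.0, 1.0, -0.001]
contact_force: [3.9, -0.4, -0.3]
width: 0.0231
```

```bash
python3 circ.py .12 8 .123; python3 hub.py
```

```text
pos [0.5406 0.2388 0.1247] th deg 98.5 turn~ -0.315 rad 0.0503 F [ 3.92 -0.44 -0.33] w 0.0231 rv [-0.001  0.014  0.001] t 17.7
1 [ 0.0058 -0.0017  0.0016]
2 [ 0.0057 -0.0019 -0.0001]
3 [ 0.0054 -0.0026 -0.0001]
4 [ 0.005  -0.0032 -0.0001]
5 [ 0.0046 -0.0038 -0.0001]
6 [ 0.0041 -0.0043 -0.0001]
7 [ 0.0036 -0.0048 -0.    ]
8 [ 0.003  -0.0052 -0.    ]
scene 45 0.1026 ; top 31 0.1007 ;
```

>>> apply_moves(
  moves=[0,0.006,-0.0015,0.0015,0,0.014,0,0,0.0057,-0.002,0,0,0,0,0,0.0055,-0.0026,0,0,0,0,0,0.005,-0.0032,0,0,0,0,0,0.0046,-0.0038,0,0,0,0,0,0.004,-0.0043,0,0,0,0,0,0.0036,-0.0048,0,0,0,0,0,0,0,0,0,0,0],
)

```text
clock: 18.47
position: [0.5034, 0.214, 0.1235]
ee_rot: [0.0, -0.0, 1.0, -0.0]
contact_force: [3.5, -2.7, -2.3]
width: 0.0225
```

```bash
python3 circ.py .1 8 .123; python3 hub.py; python3 hub.py
```

```text
pos [0.5034 0.214  0.1235] th deg 150.8 turn~ -1.228 rad 0.0511 F [ 3.45 -2.71 -2.33] w 0.0225 rv [-0.001  0.001  0.001] t 18.4667
1 [ 0.001  -0.0051  0.0005]
2 [ 0.0018 -0.0047  0.    ]
3 [ 0.0013 -0.0048  0.    ]
4 [ 0.0008 -0.0049  0.    ]
5 [ 0.0003 -0.005   0.    ]
6 [-0.0002 -0.005   0.    ]
7 [-0.0007 -0.0049  0.    ]
8 [-0.0012 -0.0048  0.    ]
scene 46 0.0975 ; top 45 0.095 ; 
scene 44 0.0974 ; top 45 0.0952 ;
```

The screw dropped: the hub is 5–6 mm lower in both views, the hand now feels about 2 N of spring pull, and the turn is about -1.23 rad. Now forward (clockwise), lowering the hand as it goes.

```bash
python3 circ.py -.14 8 .122
```

```text
pos [0.5038 0.2146 0.1233] th deg 149.9 turn~ -1.213 rad 0.0511 F [ 1.92 -4.28 -1.11] w 0.0227 rv [-0.001 -0.     0.001] t 18.6667
1 [-0.005   0.0051  0.0012]
2 [-0.0047  0.0052 -0.    ]
3 [-0.0054  0.0045 -0.    ]
4 [-0.0059  0.0037 -0.    ]
5 [-0.0064  0.0028 -0.    ]
6 [-0.0067  0.0019 -0.    ]
7 [-0.0069  0.0009 -0.    ]
8 [-0.007 -0.    -0.   ]
```

>>> apply_moves(
  moves=[0,-0.004,0.0055,0.001,0,0,0,0,-0.0047,0.0052,0,0,0,0,0,-0.0054,0.0045,0,0,0,0,0,-0.0059,0.0037,0,0,0,0,0,-0.0064,0.0028,0,0,0,0,0,-0.0067,0.0019,0,0,0,0,0,-0.0069,0.0009,0,0,0,0,0,-0.007,0,0,0,0,0],
)

```text
clock: 19.33
position: [0.5443, 0.2393, 0.118]
ee_rot: [-0.012, -0.001, 1.0, -0.004]
contact_force: [-2.6, -2.0, 0.7]
width: 0.0227
```

```bash
python3 circ.py -.14 8 .121; python3 hub.py
```

```text
pos [0.5443 0.2393 0.118 ] th deg 94.2 turn~ -0.241 rad 0.0505 F [-2.62 -1.98  0.66] w 0.0227 rv [-0.007 -0.024  0.002] t 19.3333
1 [-0.0069 -0.0007 -0.0032]
2 [-0.0069 -0.001  -0.0002]
3 [-0.0067 -0.0019 -0.0001]
4 [-0.0064 -0.0028 -0.0001]
5 [-0.0059 -0.0037 -0.0001]
6 [-0.0053 -0.0045 -0.0001]
7 [-0.0047 -0.0052 -0.0001]
8 [-0.0039 -0.0058 -0.0001]
scene 39 0.0966 ; top 44 0.0942 ;
```

>>> apply_moves(
  moves=[0,-0.007,-0.0005,-0.001,-0.007,-0.024,0,0,-0.007,-0.001,0,0,0,0,0,-0.0067,-0.002,0,0,0,0,0,-0.0064,-0.0028,0,0,0,0,0,-0.0059,-0.0037,0,0,0,0,0,-0.0053,-0.0045,0,0,0,0,0,-0.0047,-0.0052,0,0,0,0,0,-0.004,-0.0058,0,0,0,0],
)

```text
clock: 20.1
position: [0.5911, 0.2146, 0.1173]
ee_rot: [-0.005, -0.0, 1.0, 0.002]
contact_force: [-5.1, 0.5, -0.3]
width: 0.0231
```

```bash
python3 circ.py -.14 8 .119; python3 hub.py
```

```text
pos [0.5911 0.2146 0.1173] th deg 30.7 turn~ 0.867 rad 0.0502 F [-5.07  0.54 -0.33] w 0.0231 rv [ 0.005 -0.01   0.001] t 20.1
1 [-0.0028 -0.0064 -0.0018]
2 [-0.0022 -0.0066 -0.0001]
3 [-0.0013 -0.0068 -0.    ]
4 [-0.0003 -0.007  -0.    ]
5 [ 0.0007 -0.0069 -0.    ]
6 [ 0.0016 -0.0068 -0.    ]
7 [ 0.0025 -0.0065 -0.    ]
8 [ 0.0034 -0.0061  0.    ]
scene 38 0.0957 ; top 17 0.0938 ;
```

>>> apply_moves(
  moves=[0,-0.003,-0.0063,0,0.005,-0.01,0,0,-0.0022,-0.0066,0,0,0,0,0,-0.0013,-0.0068,0,0,0,0,0,-0.0003,-0.007,0,0,0,0,0,0.0007,-0.007,0,0,0,0,0,0.0016,-0.0068,0,0,0,0,0,0.0025,-0.0065,0,0,0,0,0,0.0034,-0.006,0,0,0,0],
)

```text
clock: 20.87
position: [0.5904, 0.162, 0.1176]
ee_rot: [0.002, 0.001, 1.0, 0.005]
contact_force: [-3.8, 4.9, -1.0]
width: 0.0226
```

```bash
python3 circ.py -.14 8 .118; python3 hub.py
```

```text
pos [0.5904 0.162  0.1176] th deg -32.5 turn~ 1.971 rad 0.0502 F [-3.77  4.93 -1.01] w 0.0226 rv [ 0.011  0.003 -0.002] t 20.8667
1 [ 0.0045 -0.0054 -0.0005]
2 [ 0.0049 -0.005  -0.0001]
3 [ 0.0055 -0.0042 -0.0001]
4 [ 0.0061 -0.0034 -0.0001]
5 [ 0.0065 -0.0026 -0.    ]
6 [ 0.0068 -0.0016 -0.    ]
7 [ 0.0069 -0.0007 -0.    ]
8 [ 0.007   0.0003 -0.    ]
scene 0  ; top 45 0.0914 ;
```

>>> apply_moves(
  moves=[0,0.0055,-0.0045,0,0.011,0.003,0,0,0.005,-0.005,0,0,0,0,0,0.0055,-0.0042,0,0,0,0,0,0.006,-0.0034,0,0,0,0,0,0.0065,-0.0026,0,0,0,0,0,0.0068,-0.0016,0,0,0,0,0,0.007,-0.0007,0,0,0,0,0,0.007,0.0003,0,0,0,0],
)

```text
clock: 21.63
position: [0.5479, 0.1388, 0.1202]
ee_rot: [0.012, 0.001, 1.0, 0.0]
contact_force: [2.2, 1.9, -0.7]
width: 0.0225
```

```bash
python3 circ.py -.14 8 .116; python3 hub.py
```

```text
pos [0.5479 0.1388 0.1202] th deg -90.1 turn~ 2.976 rad 0.0502 F [ 2.19  1.88 -0.72] w 0.0225 rv [ 0.001  0.025 -0.003] t 21.6333
1 [0.0071 0.0009 0.004 ]
2 [ 0.0068  0.0014 -0.0002]
3 [ 0.0065  0.0024 -0.0002]
4 [ 0.0061  0.0033 -0.0001]
5 [ 0.0056  0.0041 -0.0001]
6 [ 0.005   0.0048 -0.0001]
7 [ 0.0043  0.0055 -0.0001]
8 [ 0.0035  0.006  -0.0001]
scene 43 0.0927 ; top 11 0.0922 ;
```

>>> apply_moves(
  moves=[0,0.007,0.001,0.003,0,0.025,0,0,0.0068,0.0015,0,0,0,0,0,0.0065,0.0024,0,0,0,0,0,0.006,0.0033,0,0,0,0,0,0.0055,0.0041,0,0,0,0,0,0.005,0.0048,0,0,0,0,0,0.0043,0.0055,0,0,0,0,0,0.0035,0.006,0,0,0,0],
)

```text
clock: 22.4
position: [0.5027, 0.1656, 0.1176]
ee_rot: [0.002, 0.001, 1.0, -0.004]
contact_force: [2.9, -1.3, -1.6]
width: 0.0229
```

```bash
python3 circ.py -.14 8 .114; python3 hub.py; python3 hub.py
```

```text
pos [0.5027 0.1656 0.1176] th deg -152.7 turn~ 4.068 rad 0.0509 F [ 2.95 -1.33 -1.56] w 0.0229 rv [-0.007  0.005 -0.001] t 22.4
1 [0.0018 0.0069 0.0036]
2 [ 0.0018  0.0067 -0.0001]
3 [ 0.0009  0.0069 -0.0001]
4 [-0.0001  0.007  -0.    ]
5 [-0.0011  0.0069 -0.    ]
6 [-0.002   0.0067 -0.    ]
7 [-0.0029  0.0063 -0.    ]
8 [-0.0038  0.0059 -0.    ]
scene 43 0.0928 ; top 0  ; 
scene 39 0.0934 ; top 0  ;
```

>>> apply_moves(
  moves=[0,0.002,0.0069,0.002,-0.007,0.005,0,0,0.0018,0.0067,0.001,0,0,0,0,0.001,0.007,0,0,0,0,0,0,0.007,0,0,0,0,0,-0.001,0.007,0,0,0,0,0,-0.002,0.0067,0,0,0,0,0,-0.003,0.0063,0,0,0,0,0,0,0,0,0,0,0],
)

```text
clock: 23.27
position: [0.5037, 0.2143, 0.1134]
ee_rot: [-0.002, -0.0, 1.0, -0.003]
contact_force: [2.3, -0.1, -0.0]
width: 0.0225
```

```bash
python3 circ.py -.14 8 .114; python3 hub.py; python3 hub.py; python3 - <<'E'
from h import *
c=Cam("scene"); c.crop("pics/s20.png",220,110,420,260,4)
E
```

```text
pos [0.5037 0.2143 0.1134] th deg 150.2 turn~ -1.219 rad 0.051 F [ 2.29 -0.08 -0.02] w 0.0225 rv [-0.007 -0.005  0.001] t 23.2667
1 [-0.0049  0.0052 -0.0006]
2 [-0.0046  0.0052 -0.0001]
3 [-0.0053  0.0045 -0.0001]
4 [-0.0059  0.0037 -0.0001]
5 [-0.0064  0.0028 -0.    ]
6 [-0.0067  0.0019 -0.    ]
7 [-0.0069  0.001  -0.    ]
8 [-0.007  0.    -0.   ]
scene 39 0.0917 ; top 46 0.0889 ; 
scene 41 0.0915 ; top 44 0.089 ;
```

View pics/s20.png

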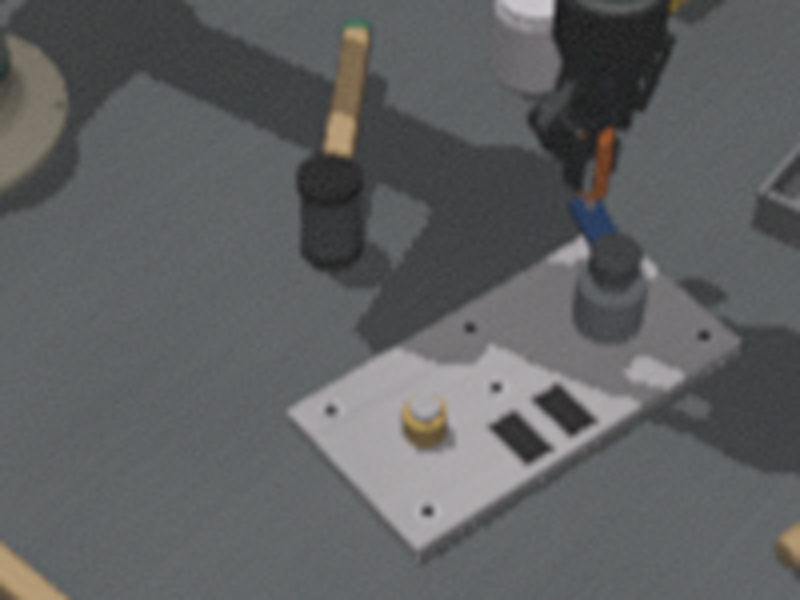

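One full turn is done: the sleeve is back at the angle where it started forward and the hub is 6.0 mm lower. I'll add about 0.4 rad to centre it in the allowed window, since the drop came some way before the point where I reversed.

>>> apply_moves(
  moves=[0,-0.004,0.0055,0,-0.007,-0.005,0,0,-0.0046,0.0052,0,0,0,0,0,-0.0053,0.0045,0,0,0,0,0,0,0,0,0,0,0,0,0,0,0,0,0,0,0,0,0,0,0,0,0,0,0,0,0,0,0,0,0,0,0,0,0,0,0],
)

```text
clock: 24.18
position: [0.5143, 0.2268, 0.1121]
ee_rot: [-0.004, 0.0, 1.0, -0.002]
contact_force: [0.7, -1.8, 1.2]
width: 0.0228
```

```bash
python3 circ.py -.14 1 .114; python3 hub.py; python3 hub.py; python3 m4.py 30; python3 - <<'E'
from h import *
c=Cam("top"); cv2.imwrite("pics/t30.png",c.im[:,:,::-1]); v,u=np.mgrid[:400,:640]; P=c.c+c.ray(np.c_[u.ravel(),v.ravel()])*c.z.ravel()[:,None]
k=(np.hypot(P[:,0]-.574,P[:,1]+.256)<.04)&(P[:,2]>.06); print("head",P[k].mean(0),np.percentile(P[k][:,2],[10,90])); s=manip.get_state(); print(s["position"],s["qd"].round(3),s["clock"])
E
```

```text
pos [0.5143 0.2268 0.1121] th deg 131.7 turn~ -0.896 rad 0.0506 F [ 0.73 -1.79  1.25] w 0.0228 rv [-0.005 -0.009 -0.   ] t 24.1833
1 [-0.0061  0.0036 -0.002 ]
scene 42 0.0915 ; top 29 0.0888 ; 
scene 44 0.0914 ; top 28 0.0894 ; 
top 59 [0.0365 0.04   0.0443 0.0473 0.0497]
scene 66 [0.0368 0.0415 0.0456 0.0479 0.0504]
head [ 0.57262002 -0.25370036  0.07974557] [0.07691356 0.08290304]
[0.51429613 0.22680537 0.11219889] [-0.    -0.002 -0.001  0.001 -0.     0.   ] 24.5333
```

View pics/t30.png

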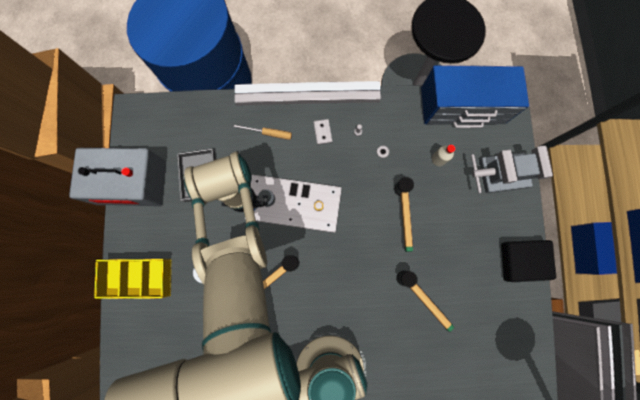

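```bash
python3 -c "
from rig import workorder; print(workorder.sign_off())"
```

```text
the job is handed in; nothing more can be done
None
```

I carried out the whole job in about 24.5 s of the 72 s allowed and handed it in. `sign_off()` gives no verdict.

**What I did**
- **Pin:** I took the farthest mallet by its handle and drove the pin home with one blow. The stroke began about 47 mm above the pin and was aimed about 16 mm past first touch.
- **Mallet:** I stood it back on its face where it had come from and released it.
- **Screw:** I gripped the orange sleeve and turned it back about 1.8 rad until it dropped. The hub fell about 5 mm and the hand felt about 2 N of pull. I then turned it forward one full turn plus about 0.3 rad, to sit nearer the middle of the depth window.

**Last checks**
- **Pin:** the top reads about 46–47 mm (46 mm is home), with no visible gap to the bush.
- **Mallet:** the head top reads 80 mm and level, as it should for a mallet standing on its face.
- **Screw depth:** the hub sits about 6 mm below its height just after the drop, so I estimate a depth of 11–12 mm. That is inside the 10.2–13.8 mm window.
- **Grip and rest:** the sleeve is still held at an opening of about 23 mm under a 60 N grip, and the arm is at rest.
- **Bystanders:** those visible in the last top view look unmoved. The arm hides the tin and part of the tray there, so I could not check those two at the end.

**What disagreed:** the top and scene cameras differ by about 2.5 mm on hub height, so I used changes in height rather than absolute values. The final 0.3 rad should have lowered the hub about 0.3 mm, but that is too small to show above the noise.

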